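# Load a gauge bar through the spring gate of a loading lane

## Task

Lay the short steel gauge bar in the open mouth of the loading lane, then push it along the lane so that it swings the orange spring gate open and goes right through. Push it on until it meets the sprung end stop, hold it pressed there with about 12 N for a second, then withdraw so that the gate swings shut behind the bar. Be gentle: never press the bar against the gate or stop, or the fingers against any of the lane, with 20 N or more, and do not disturb the ring gauge, bronze bush and V-block.

Things in the scene. Friction and masses are not known exactly. Their poses are not given: they have to be found in the camera images.
- bar: The part: plain bright steel gauge bar, a block 18 mm (its x) by 62 mm (its y, the long axis) by 26 mm high (z), about 0.23 kg. Origin at the centre of its underside. It starts lying loose on the table, 26 mm high.
- lane: Loading lane fixed on the table: grey plate 313 x 84 x 6 mm (mouth edge at x = -85 mm, far edge x = +228 mm), two low aluminium rails, open above all along. Origin on the table, on the centre line under the gate; x = direction of travel, y = left of travel, z up. The bar slides on the plate (6 mm above the table) between the rails, long axis along x, dragging with 1 to 2 N.
- lane_mouth (a point): Centre of the open mouth, on the plate's top, 50 mm before the gate: lay the bar here. Rails 8 mm wide, tops 15 mm above the table, so 17 mm of the bar stand free above them and fingers can travel above the rails. Gap between the rails: 29 mm at the mouth edge, narrowing evenly to 21 mm at 20 mm before the gate, then 21 mm all the way.
- lane_gateway (a point): Middle of the gateway, on the plate's top at x = 0. Gate posts (12 x 10 mm, tops 64 mm above the table) at y = +-36 mm leave 62 mm between them. Once through, the bar's centre must be more than 88 mm past this point: the leaf sweeps 56 mm inward and cannot shut before. When done, draw the fingers straight up: pulling them back along the lane can jam the leaf.
- lane_end (a point): Centre of the plate's far edge, on its top. The END STOP is a dark block short of it, with a rubber pad (18 mm wide, 9 to 31 mm above the table) facing the gate. It is clamped elsewhere every time: pad face 152 to 182 mm past the gate, not measured, to be felt for. The pad is sprung, 1.3 N per mm, gives up to 14 mm; let go, it eases the bar back until a newton or two is left.
- gate (a joint): Opening angle (rad) of the gate: orange leaf 3 mm thick, 54 mm wide, 18 to 62 mm above the table, on an upright spring hinge at the lane's x = 0, y = +29 mm; free edge at y = -26 mm. 0 = shut, across the lane; it swings only inward (with the travel), to 1.75. Springs shut by itself (0.025 N m shut, 0.08 N m wide open) once bar and fingers are out of its way.
- ring_gauge: Bystander: steel ring 50 mm across, 16 mm high. Origin at the centre of its underside.
- bush: Bystander: bronze flanged bush 34 mm across, 29 mm high, standing. Origin at the centre of its underside.
- v_block: Bystander: steel V-block 40 x 42 x 34 mm. Origin at the centre of its underside.
Things that resemble listed ones, but are neither listed nor needed, are in the scene too. Leave any purple look-alike of the bar alone.

How it is judged:
On the way, in this order (a step that is already met when the one before it is completed fails the run):
1. the bar lies in the mouth of the lane, along it, in front of the shut gate (x of bar in the frame of lane between -0.11 and -0.025 m and y of bar in the frame of lane between -0.009 and 0.009 m and angle between the y axis of bar and the x axis of lane, either way round below 0.25 rad and z of bar in the frame of lane below 0.01 m and value of joint gate below 0.3 rad), for 0.1 s.
2. the bar, low in the lane, stands in the gateway and the gate is held open (y of bar in the frame of lane between -0.006 and 0.006 m and angle between the y axis of bar and the x axis of lane, either way round below 0.15 rad and z of bar in the frame of lane below 0.01 m and angle between bar's own z axis and vertical below 0.12 rad and value of joint gate above 0.6 rad and x of bar in the frame of lane between -0.02 and 0.06 m), for 0.1 s.
3. the bar, wholly past the gate, is held pressed against the end stop (more than 7 N for 0.4 s) (y of bar in the frame of lane between -0.006 and 0.006 m and angle between the y axis of bar and the x axis of lane, either way round below 0.15 rad and z of bar in the frame of lane below 0.01 m and angle between bar's own z axis and vertical below 0.12 rad and x of bar in the frame of lane above 0.118 m and contact force between bar and lane above 7 N), for 0.4 s.
At the end, for the whole second after the job is handed in: The bar lies flat in the lane, between the rails and along them (within 6 mm of the centre line and 0.15 rad), wholly past the gate (its centre more than 88 mm beyond it), at rest; the gate has swung shut behind it (less than 0.08 rad) (y of bar in the frame of lane between -0.006 and 0.006 m and angle between the y axis of bar and the x axis of lane, either way round below 0.15 rad and z of bar in the frame of lane below 0.01 m and angle between bar's own z axis and vertical below 0.12 rad and x of bar in the frame of lane above 0.088 m and value of joint gate below 0.08 rad and velocity of joint gate below 0.1 rad/s and linear speed of bar below 0.01 m/s); the robot touches nothing.
It fails at once if the bar, in or past the gateway, is driven against gate, stop or rails with more than 22 N (x of bar in the frame of lane above -0.02 m and contact force between bar and lane above 22 N).
It fails at once if the fingers press on lane, gate or stop with more than 22 N (contact force between the fingers and lane above 22 N).
It fails at once if the ring gauge is disturbed (moved more than 15 mm) (distance of ring_gauge from where it was at the start of the episode above 0.015 m).
It fails at once if the bronze bush is disturbed (moved more than 15 mm) (distance of bush from where it was at the start of the episode above 0.015 m).
It fails at once if the V-block is disturbed (moved more than 15 mm) (distance of v_block from where it was at the start of the episode above 0.015 m).
It also fails if it takes over 69 s, if anything falls off the work surface, if the arm or the gripper's body presses on something with over 40 N, if the wrist force passes 120 N, or if a joint passes its speed limit or range.

## Robot

A 7-joint arm with a two-finger parallel gripper is mounted at the origin on a cart in front of the work surface, level with it; the furniture and walls round the work are solid. World frame = base frame: x ahead of the robot, y to its left, z up, the work surface at z = 0. Lengths are in m, angles in rad, forces in N, time in s.
With the tool pointing down it reaches from about 0.425 to 0.95 m from the base axis. Payload 4.7 kg.
Tool frame: the origin (TCP) lies midway between the tips of the shut fingers; the grasp point (between the pads) lies 19 mm behind it; z points along the fingers, y is the direction in which the jaws open and shut (so a half turn about z gives the same grasp; the last joint's range is limited). The gripper opens to 85 mm and grips with 20 to 120 N. Pads are 22 mm wide; open, the fingers measure 114 mm over their backs; the gripper's body (76 mm by 85 mm) begins 54 mm behind the grasp point. The pads swing forward as they close: fully open they stand 13 mm farther back than shut.
Start: joints at [-0.029, 0.469, -0.049, 1.532, 0.024, 1.141, -0.082], TCP at [0.675, 0, 0.231] pointing down, gripper open.
Joint ranges: [-2.59, 2.59], [-0.33, 1.99], [-1.39, 1.29], [0.1, 2.45], [-1.04, 4.18], [0.21, 1.99], [-2.66, 2.66]. Speed limits (rad/s): [2.57, 2.57, 3.14, 3.14, 3.14, 3.14, 3.14].

## Interface

Orientations are given as a unit quaternion [w, x, y, z].
In Python, from plant import env, imaging gives the robot as it stands. Calls block until the motion is done:
- env.goto(position, orientation): joint-space move of the TCP to a pose.
- env.line_to(position, rot=None, velocity=0.15, contact_N=None): straight line of the TCP; rot=None keeps the orientation; velocity is the mean speed in m/s. With contact_N (N) it stops when the force on the tool has changed by that much, and returns True; else False.
- env.movej(angles): joint-space move.
- env.grip(opening): finger opening in m; the grip force is fixed at half the most; returns when the fingers have stopped.
- env.hold(seconds).
- env.inverse_kinematics(position, orientation): joint angles nearest the present ones, or None.
- env.get_state(): the state.
- imaging.capture(name): name is "scene" or "side" or "wrist"; returns the picture (384x512x3 uint8, blue, green, red); there is no depth.
- imaging.get_calibration(name): a dict with "camera_matrix" (3x3 intrinsics, pixels), "world_to_cam" (4x4, takes a point from world to camera coordinates). Camera axes: x right, y down, z forward; pixel columns grow to the right and rows downward; lengths in m; the calibration is good to about 2 mm. The wrist camera is an equidistant fisheye: a pixel r from the principal point sees the ray r / f radians off the axis. A picture is of the moment at which its call begins: read the wrist's pose just before it. get_calibration takes no time and is no camera call; for the wrist camera it gives the pose at the moment of the call.
A pose or a line that the arm cannot do raises env.PlanningError and nothing moves.
- env.close_job(): hands the job in, once; it reports no verdict.
The state is a dict: "t": time; "joint_positions": joint angles; "qvel": joint speeds; "effort": joint torques, N m; "eef_pos": TCP position; "tcp_rot": TCP orientation; "ft_force": force on the tool from outside, world axes, zero at the start; "torque": the same for the moment, N m; "width": finger opening in m.
Only numpy, scipy, OpenCV 4.12 (cv2) and the standard library are available. Lean on these libraries where they do the work, as an engineer would, in place of code of your own. Each camera call takes 0.05 s, during which the arm holds its last target. There are 200 camera calls.

## Working session

There is one attempt and no reset: what is moved stays moved. The work goes in short steps, each a Python script; the robot and the scene stay as the last script left them, time stands still between calls to the robot, and variables do not carry over. Pictures are saved under pics/ and viewed, about 8 in all and at most 12, crops included, and the job is handed in when it is done.

```bash
ls; mkdir -p pics; python3 - <<'E'
from plant import env, imaging
import cv2, numpy as np
a=imaging.capture("scene");b=imaging.capture("side")
cv2.imwrite("pics/a.png",a);cv2.imwrite("pics/b.png",b)
cv2.imwrite("pics/ab.png",np.vstack([a,b])[:, :] if 0 else cv2.resize(a,(800,600),interpolation=cv2.INTER_CUBIC))
cv2.imwrite("pics/b2.png",cv2.resize(b,(800,600),interpolation=cv2.INTER_CUBIC))
for n in("scene","side","wrist"):
    c=imaging.get_calibration(n);print(n,np.round(c["camera_matrix"],1).tolist(),np.round(c["world_to_cam"],3).tolist())
print(env.get_state())
E
```

```text
pics
scene [[392.7, 0.0, 253.6], [0.0, 392.7, 187.7], [0.0, 0.0, 1.0]] [[-0.787, -0.617, 0.01, 0.406], [-0.417, 0.52, -0.746, 0.266], [0.455, -0.591, -0.666, 1.031], [0.0, 0.0, 0.0, 1.0]]
side [[455.8, 0.0, 260.7], [0.0, 455.8, 177.9], [0.0, 0.0, 1.0]] [[0.998, -0.064, -0.023, -0.519], [-0.052, -0.498, -0.866, 0.084], [0.044, 0.865, -0.5, 1.25], [0.0, 0.0, 0.0, 1.0]]
wrist [[297.3, 0.0, 259.5], [0.0, 297.3, 188.8], [0.0, 0.0, 1.0]] [[1.0, 0.001, -0.001, -0.674], [0.001, -0.96, 0.279, -0.037], [-0.001, -0.279, -0.96, 0.378], [0.0, 0.0, 0.0, 1.0]]
{'t': 0.1, 'joint_positions': array([-0.02892142,  0.46937137, -0.04857634,  1.53356678,  0.02406342,
        1.1409855 , -0.08234045]), 'qvel': array([ 0.00099938, -0.00264247, -0.00035949, -0.00241947,  0.00029302,
       -0.00183301, -0.0006948 ]), 'effort': array([ 5.33060393e-04, -5.11518788e+01, -4.69155551e-02, -2.38390929e+01,
        1.07741368e-02,  4.46335340e-03,  2.13932526e-05]), 'eef_pos': array([6.74482594e-01, 2.77079931e-05, 2.30362402e-01]), 'tcp_rot': array([-6.05205676e-04,  7.07114312e-01,  7.07098711e-01, -6.30064546e-04]), 'ft_force': array([-0.70339539, -0.46471723,  0.25503766]), 'torque': array([-0.04451543, -0.01865896, -0.05228986]), 'width': 0.0857949352269046}
```

View pics/ab.png

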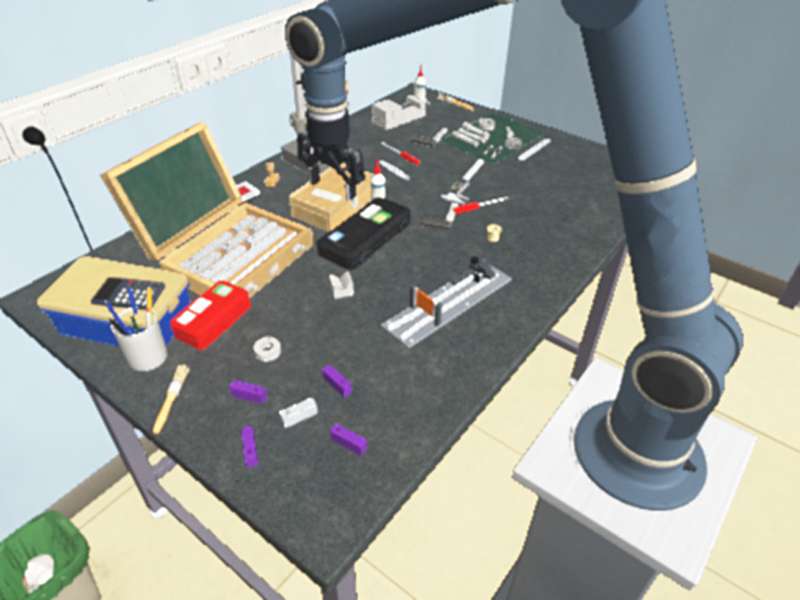

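View pics/b2.png

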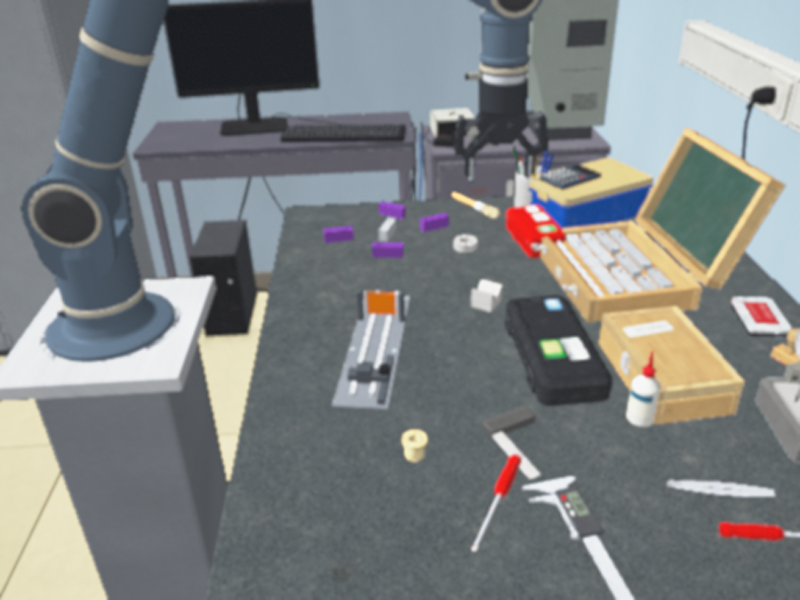

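The scene view (800 px wide) shows the bright bar at (298,411) among four purple look-alikes. The lane runs from its mouth at (400,330) to its far end at (500,275), with the gate at (425,302) and the stop near (482,268). In the side view the bar is at (388,228), the gate at (381,302) and the stop at (370,372).

```bash
cat > h.py <<'E'
from plant import env, imaging
import cv2, numpy as np
def cast(name,px,z,cal=None):
    c=cal or imaging.get_calibration(name);K=np.array(c["camera_matrix"]);T=np.array(c["world_to_cam"])
    px=np.atleast_2d(np.float64(px));d=(px-K[:2,2])/K[0,0]
    if name=="wrist":
        r=np.linalg.norm(d,axis=1,keepdims=True)+1e-12
        d=np.hstack([d/r*np.sin(r),np.cos(r)])
    else: d=np.hstack([d,np.ones((len(d),1))])
    w=d@T[:3,:3];o=-T[:3,:3].T@T[:3,3]
    return (o+w*((np.asarray(z)-o[2])/w[:,2])[:,None])[:,:2] if np.ndim(z) else (o+w*((z-o[2])/w[:,2:3]))[:,:2]
def project(pts,cal):
    K=np.array(cal["camera_matrix"]);T=np.array(cal["world_to_cam"])
    p=np.atleast_2d(pts)@T[:3,:3].T+T[:3,3];rho=np.linalg.norm(p[:,:2],axis=1,keepdims=True)+1e-12
    return p[:,:2]/rho*np.arctan2(rho,p[:,2:])*K[0,0]+K[:2,2]
E
python3 - <<'E'
from h import *
s=.64
for nm,a,b,z in [("bar",(298,411),(388,228),.013),("gate",(425,302),(381,302),.04),("stop",(482,268),(370,372),.02),("bush",(494,232),(414,445),.015),("vblk",(342,285),(487,295),.017),("ring",(266,348),(465,243),.008)]:
    print(nm,cast("scene",np.multiply(a,s),z).round(3),cast("side",np.multiply(b,s),z).round(3))
E
```

```text
bar [[0.499 0.301]] [[0.498 0.311]]
gate [[ 0.475 -0.041]] [[ 0.473 -0.033]]
stop [[ 0.454 -0.228]] [[ 0.451 -0.201]]
bush [[ 0.507 -0.367]] [[ 0.506 -0.359]]
vblk [[0.66  0.006]] [[0.664 0.009]]
ring [[0.657 0.23 ]] [[0.655 0.232]]
```

```bash
python3 - <<'E'
from h import *
import pickle
q=env.get_state()["tcp_rot"]
out={}
for n,p in (("bar",[.5,.28,.20]),("lane",[.475,-.05,.20])):
    env.goto(p,q); env.hold(.3)
    cal=imaging.get_calibration("wrist");im=imaging.capture("wrist")
    out[n]=(cal,im);cv2.imwrite(f"pics/w_{n}.png",cv2.resize(im,(800,600),interpolation=cv2.INTER_CUBIC))
pickle.dump(out,open("w.pkl","wb"));s=env.get_state();print(s["t"],s["eef_pos"],s["joint_positions"])
E
```

```text
3.3083 [ 0.47513689 -0.0494283   0.19991074] [ 0.02507437  0.1827883  -0.01106707  2.02254395  0.00246389  0.9381605
  0.01383882]
```

View pics/w_bar.png

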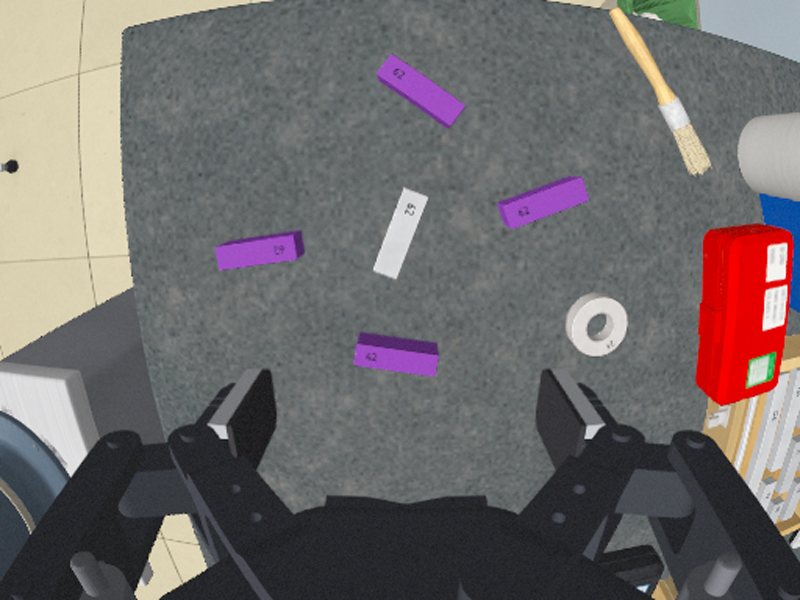

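View pics/w_lane.png

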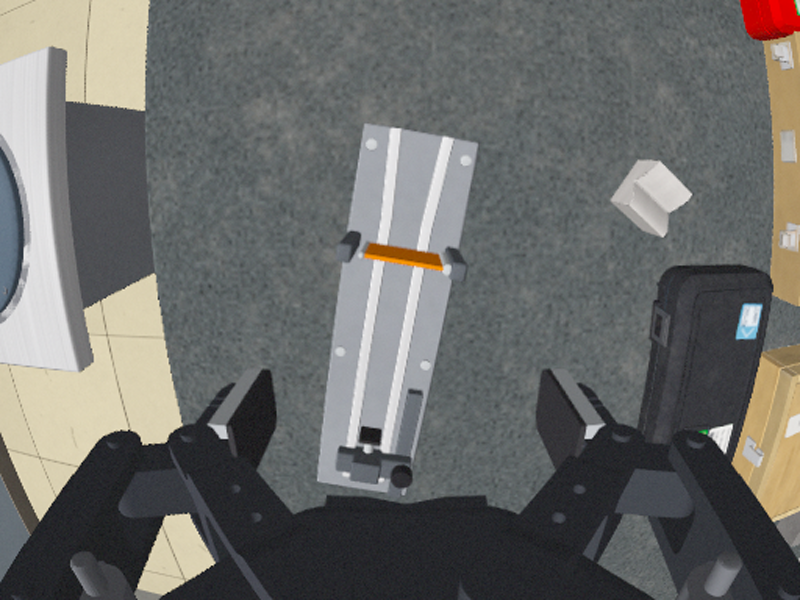

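The wrist view over the bar (800 px) shows it at (400,233), tilted about 20° from vertical. The nearest purple block starts at (302,245). The lane view shows the mouth edge from (363,124) to (478,142), the orange leaf at (403,257), and the stop pad at (371,435). The lane is clear.

```bash
python3 - <<'E'
from h import *
import pickle
o=pickle.load(open("w.pkl","rb"))
# bar
cal,im=o["bar"];g=im.min(2)
m=(g>150).astype(np.uint8);n,l=cv2.connectedComponents(m)
k=l[150,256];ys,xs=np.nonzero(l==k);print("n",k,len(xs))
c,_=cv2.findContours((l==k).astype(np.uint8),0,1);c=max(c,key=cv2.contourArea)[:,0]
w=cast("wrist",c,.026,cal);print("bar rect mm",cv2.minAreaRect((w*1000).astype(np.float32)))
# lane
cal,im=o["lane"];hsv=cv2.cvtColor(im,cv2.COLOR_BGR2HSV);g=im.min(2)
roi=np.zeros_like(g);roi[75:325,195:315]=1
ys,xs=np.nonzero((g>195)&(roi>0));w=cast("wrist",np.c_[xs,ys],.015,cal)
n,l,st,cen=cv2.connectedComponentsWithStats(((g>195)&(roi>0)).astype(np.uint8))
for i in range(1,n):
    if st[i,4]>60:
        yy,xx=np.nonzero(l==i);w=cast("wrist",np.c_[xx,yy],.015,cal)
        vx,vy,x0,y0=cv2.fitLine(w.astype(np.float32),cv2.DIST_HUBER,0,1e-4,1e-4)[:,0]
        print("rail",st[i],"slope dx/dy",vx/vy,"x0 y0",x0,y0,"yrange",w[:,1].min(),w[:,1].max())
m=((g>100)&(roi>0)).astype(np.uint8);m=cv2.morphologyEx(m,cv2.MORPH_OPEN,np.ones((3,3)))
c,_=cv2.findContours(m,0,1);c=max(c,key=cv2.contourArea)[:,0]
w=cast("wrist",c,.006,cal);print("plate",cv2.minAreaRect((w*1000).astype(np.float32)))
m=((hsv[...,0]>5)&(hsv[...,0]<20)&(hsv[...,1]>180)&(roi>0));ys,xs=np.nonzero(m)
w=cast("wrist",np.c_[xs,ys],.062,cal);print("leaf",cv2.minAreaRect((w*1000).astype(np.float32)))
E
```

```text
n 9 944
bar rect mm ((495.598388671875, 301.6181945800781), (62.027374267578125, 18.219514846801758), 69.08777618408203)
rail [241  82  16  74 506] slope dx/dy 0.11239746 x0 y0 0.46259162 0.006179247 yrange -0.03478947729078842 0.046143282843930926
rail [267  88  23  73 521] slope dx/dy 0.22479518 x0 y0 0.49433142 0.00057135674 yrange -0.040405263232288345 0.039868091850004665
rail [222 166  24 120 736] slope dx/dy 0.17068273 x0 y0 0.44261825 -0.120922305 yrange -0.20681472102028892 -0.047336922315064214
rail [243 171  28 119 744] slope dx/dy 0.17120466 x0 y0 0.47113696 -0.12539063 yrange -0.2125931163713254 -0.053051530491512386
plate ((454.10919189453125, -101.44766235351562), (326.5263977050781, 111.72994232177734), 79.54728698730469)
leaf ((473.6473693847656, -35.292640686035156), (9.352477073669434, 47.436370849609375), 80.48930358886719)
```

```bash
cat >> h.py <<'E'
from scipy.spatial.transform import Rotation as R
def quat(deg):  # tool down, jaw axis at deg from world x
    m=R.from_euler("z",deg,degrees=True)*R.from_quat([.70710678,.70710678,0,0]);q=m.as_quat();return [q[3],q[0],q[1],q[2]]
O=np.array([.4712,-.0395]); LA=-9.71
D=np.array([-.1687,-.9857]); L=np.array([.9857,-.1687])
def W(x,y,z): return [*(O+D*x+L*y),z]
def lane(p): v=np.array(p)[:2]-O; return (v@D*1000).round(1),(v@L*1000).round(1),(p[2]*1000).round(1)
E
python3 - <<'E'
from h import *
env.grip(.05)
b=[.4956,.3016];q=quat(69.09-90)
env.goto([*b,.12],q); env.line_to([*b,.013],velocity=.08); env.grip(0.0)
print("width",env.get_state()["width"])
env.line_to([*b,.12])
env.goto(W(-.062,0,.09),quat(LA)); env.hold(.3)
cal=imaging.get_calibration("wrist");im=imaging.capture("wrist")
import pickle;pickle.dump((cal,im),open("w2.pkl","wb"))
cv2.imwrite("pics/w2.png",cv2.resize(im,(800,600),interpolation=cv2.INTER_CUBIC))
s=env.get_state();print(s["t"],s["eef_pos"],s["width"],s["ft_force"],lane(s["eef_pos"]))
E
```

```text
width 0.016362884542542297
9.2917 [0.48184238 0.02234904 0.09003327] 0.016134512865139602 [ 1.31131833  0.0315946  -1.9030764 ] (np.float64(-62.8), np.float64(0.1), np.float64(90.0))
```

View pics/w2.png

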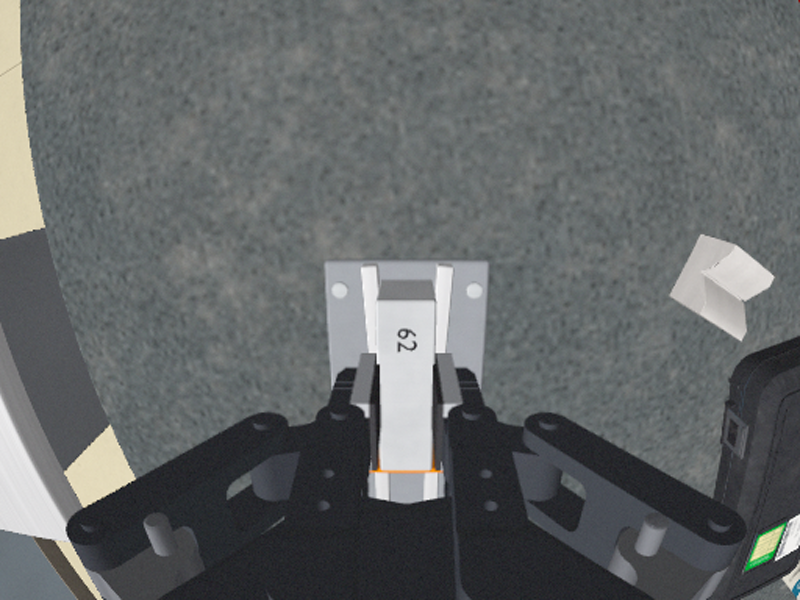

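The bar sits squarely in the jaws at (406,380). The mouth rails at (371,280) and (444,280) straddle it, and the mouth edge is at row 263.

```bash
python3 - <<'E'
from h import *
import pickle
cal,im=pickle.load(open("w2.pkl","rb"));k=.64
def row(r,t,c0,c1):
    g=im[r].min(1).astype(int)[c0:c1];j=np.nonzero(g>t)[0]+c0
    return j.min(),j.max()
for (px,z,n) in (((407,263),.006,"mouth edge"),((371,282),.015,"railL"),((444,282),.015,"railR"),((376,320),.103,"barL"),((434.5,320),.103,"barR"),((377,420),.103,"barL2"),((437,420),.103,"barR2"),((405,299),.103,"bar rear top")):
    p=cast("wrist",np.multiply(px,k),z,cal)[0];print(n,lane([*p,z]))
E
```

```text
Traceback (most recent call last):
  File "h.py", line 22, in lane
    def lane(p): v=np.array(p)[:2]-O; return (v@D*1000).round(1),(v@L*1000).round(1),(p[2]*1000).round(1)
                                                                                     ^^^^^^^^^^^^^^^^^
AttributeError: 'float' object has no attribute 'round'
```

```bash
sed -i 's/(p\[2\]\*1000).round(1)/round(float(p[2])*1000,1)/' h.py; python3 - <<'E'
from h import *
import pickle
cal,im=pickle.load(open("w2.pkl","rb"));k=.64
for (px,z,n) in (((407,263),.006,"mouth edge"),((371,282),.015,"railL"),((444,282),.015,"railR"),((376,320),.103,"barL"),((434.5,320),.103,"barR"),((377,420),.103,"barL2"),((437,420),.103,"barR2"),((405,299),.103,"bar rear top")):
    p=cast("wrist",np.multiply(px,k),z,cal)[0];print(n,lane([*p,z]))
E
```

```text
mouth edge (np.float64(-84.1), np.float64(0.5), 6.0)
railL (np.float64(-76.7), np.float64(-17.0), 15.0)
railR (np.float64(-76.8), np.float64(18.4), 15.0)
barL (np.float64(-88.0), np.float64(-9.1), 103.0)
barR (np.float64(-88.1), np.float64(8.2), 103.0)
barL2 (np.float64(-53.6), np.float64(-9.5), 103.0)
barR2 (np.float64(-53.7), np.float64(9.9), 103.0)
bar rear top (np.float64(-94.5), np.float64(-0.5), 103.0)
```

```bash
python3 - <<'E'
from h import *
env.line_to(W(-.062,.0005,.035),velocity=.08)
c=env.line_to(W(-.062,.0005,.0185),velocity=.03,contact_N=5)
s=env.get_state();print(c,lane(s["eef_pos"]),s["ft_force"])
env.grip(.035)
s=env.get_state();print(s["ft_force"],s["width"])
env.line_to(W(-.062,.0005,.09))
env.line_to(W(-.09,.0005,.13));env.hold(.2)
cal=imaging.get_calibration("wrist");im=imaging.capture("wrist")
import pickle;pickle.dump((cal,im),open("w3.pkl","wb"))
cv2.imwrite("pics/w3.png",cv2.resize(im,(800,600),interpolation=cv2.INTER_CUBIC));print(env.get_state()["t"])
E
```

```text
True (np.float64(-61.9), np.float64(0.3), 19.5) [-0.29195643 -0.30386776  5.23021476]
[ 0.00351788 -0.0290376   0.09743309] 0.03465213310090038
12.325
```

View pics/w3.png

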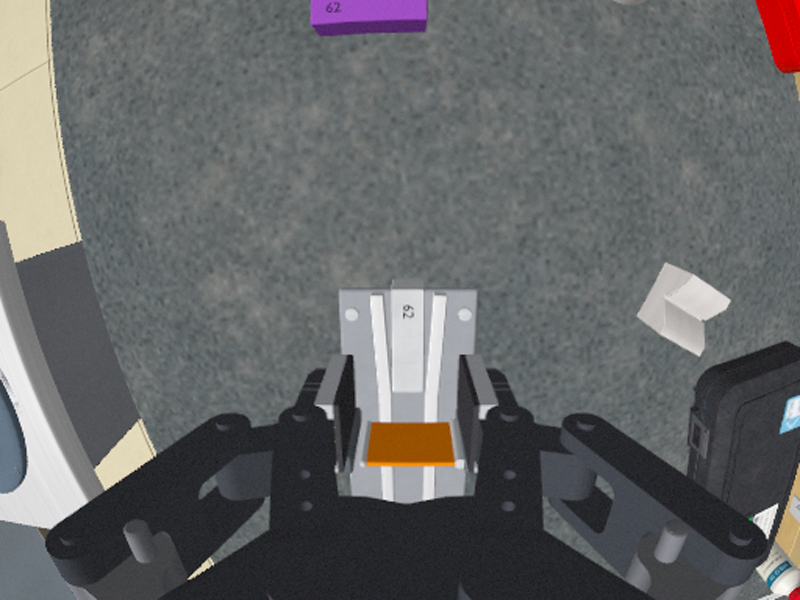

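The bar lies centred between the rails at (407,335), aligned with the lane. The gate is shut at (410,443). Next I push it with the fingers shut.

```bash
cat >> h.py <<'E'
def F(): s=env.get_state();return -s["ft_force"][:2]@D, s
def rep(n,c=None):
    f,s=F();print(n,c,"t",round(s["t"],2),"tcp",lane(s["eef_pos"]),"push",f.round(2),"lat",(s["ft_force"][:2]@L).round(2),"fz",s["ft_force"][2].round(2))
E
python3 - <<'E'
from h import *
Y=.0005;Z=.021
env.line_to(W(-.128,Y,.10));env.grip(0.0)
env.line_to(W(-.128,Y,Z),velocity=.08);env.hold(.2);rep("start")
rep("meet",env.line_to(W(-.09,Y,Z),velocity=.03,contact_N=8))
c=False
for x in (-.07,-.05,-.035,-.02,0.0,.02):
    c=env.line_to(W(x,Y,Z),velocity=.04,contact_N=9);rep(x,c)
    if c:break
cv2.imwrite("pics/side1.png",cv2.resize(imaging.capture("side")[140:270,190:290],(600,780)))
E
```

```text
start None t 14.57 tcp (np.float64(-128.1), np.float64(0.8), 21.5) push 0.26 lat 0.19 fz -0.73
meet False t 15.99 tcp (np.float64(-90.0), np.float64(0.5), 21.0) push -0.13 lat 0.69 fz 0.13
-0.07 False t 16.64 tcp (np.float64(-69.4), np.float64(0.4), 21.0) push 1.32 lat -0.87 fz 0.68
-0.05 False t 17.29 tcp (np.float64(-48.8), np.float64(0.4), 20.9) push 1.07 lat -0.33 fz -0.48
-0.035 False t 17.82 tcp (np.float64(-34.0), np.float64(0.4), 21.0) push -0.79 lat -0.22 fz 0.17
-0.02 False t 18.34 tcp (np.float64(-19.1), np.float64(0.4), 21.0) push -0.01 lat -0.63 fz 0.32
0.0 False t 18.99 tcp (np.float64(0.6), np.float64(0.6), 21.0) push -0.26 lat -0.23 fz -0.33
0.02 False t 19.64 tcp (np.float64(20.3), np.float64(0.4), 21.1) push 2.14 lat -1.25 fz 4.28
```

```bash
python3 - <<'E'
from h import *
rep("now")
a=imaging.capture("side")[130:270,180:300];b=imaging.capture("scene")[130:250,230:340]
cv2.imwrite("pics/v5.png",np.hstack([cv2.resize(a,(400,467),interpolation=2),cv2.resize(b,(400,467),interpolation=2)]))
E
```

```text
now None t 19.69 tcp (np.float64(20.3), np.float64(0.3), 21.1) push 1.09 lat -3.11 fz 4.21
```

View pics/v5.png

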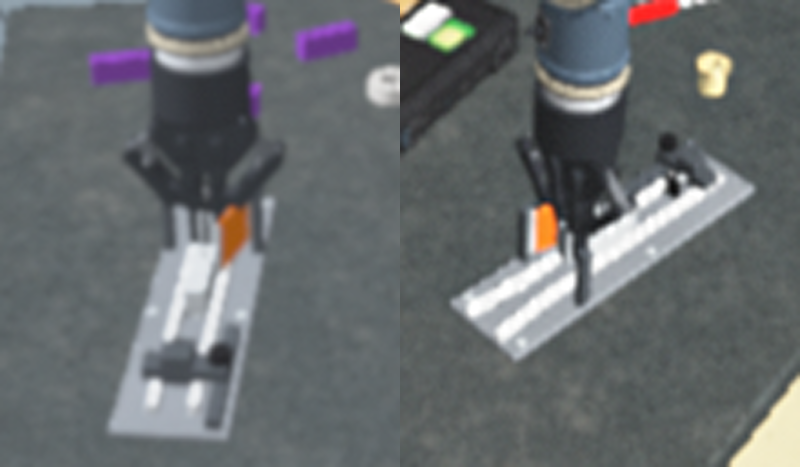

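The bar is through the gateway at left-panel (195,270), upright and straight, and the orange leaf is held open beside the fingers. I keep pushing, watching the forces.

```bash
python3 - <<'E'
from h import *
Y=.0005;Z=.021
for x in (.03,.04,.05,.06,.072):
    c=env.line_to(W(x,Y,Z),velocity=.03,contact_N=8);rep(x,c)
    if c:break
E
```

```text
0.03 False t 20.27 tcp (np.float64(30.1), np.float64(0.7), 21.0) push 3.15 lat -1.08 fz 3.84
0.04 False t 20.76 tcp (np.float64(40.6), np.float64(0.3), 20.9) push 1.86 lat -1.17 fz 3.27
0.05 False t 21.24 tcp (np.float64(50.9), np.float64(0.2), 20.9) push 0.14 lat -1.35 fz 1.93
0.06 False t 21.73 tcp (np.float64(61.1), np.float64(0.3), 21.0) push -0.66 lat -1.37 fz 2.8
0.072 False t 22.27 tcp (np.float64(72.5), np.float64(0.6), 20.9) push 0.76 lat 0.6 fz 0.96
```

```bash
cat >> h.py <<'E'
def favg(n=6):
    v=[]
    for _ in range(n): env.hold(.02);v.append(F()[0])
    return float(np.mean(v))
E
python3 - <<'E'
from h import *
Y=.0005;Z=.021;x=.072;f=favg();log=[]
while f<12.6 and x<.128:
    x+=.003 if f<4 else min(.002,max(.0006,(12.8-f)/1.3e3))
    c=env.line_to(W(x,Y,Z),velocity=.02,contact_N=9);f=favg();log.append((round(x*1000,1),round(f,1)))
    if c: print("contact!");break
print(log);rep("pressed")
E
```

```text
[(75.0, -0.2), (78.0, 0.2), (81.0, 0.8), (84.0, 4.9), (86.0, 5.9), (88.0, 7.3), (90.0, 9.4), (92.0, 11.2), (93.3, 11.8), (94.1, 13.0)]
pressed None t 26.07 tcp (np.float64(89.9), np.float64(0.7), 21.1) push 13.0 lat 0.17 fz 2.04
```

```bash
python3 - <<'E'
from h import *
Y=.0005;Z=.021
for i in range(5): env.hold(.25);print(round(F()[0],1),end=" ")
rep("held")
for x in (.090,.086,.083,.080):
    env.line_to(W(x,Y,Z),velocity=.02);print(x,round(favg(),1))
rep("backed")
env.line_to(W(.080,Y,.12),velocity=.06);env.line_to(W(.080,Y,.2));env.hold(.5);rep("up")
cal=imaging.get_calibration("wrist");im=imaging.capture("wrist")
a=imaging.capture("side")[130:270,180:300];cv2.imwrite("pics/v6.png",np.hstack([cv2.resize(a,(320,374)),cv2.resize(im,(480,374),interpolation=3)]))
import pickle;pickle.dump((cal,im),open("w6.pkl","wb"))
E
```

```text
13.5 13.1 14.0 13.8 13.3 held None t 27.32 tcp (np.float64(89.9), np.float64(0.7), 21.1) push 13.31 lat -1.28 fz 2.13
0.09 10.4
0.086 6.9
0.083 4.9
0.08 0.7
backed None t 29.02 tcp (np.float64(80.7), np.float64(0.5), 21.0) push 0.25 lat 1.07 fz 0.45
up None t 32.01 tcp (np.float64(80.0), np.float64(0.4), 199.8) push -0.73 lat -0.67 fz -0.2
```

View pics/v6.png

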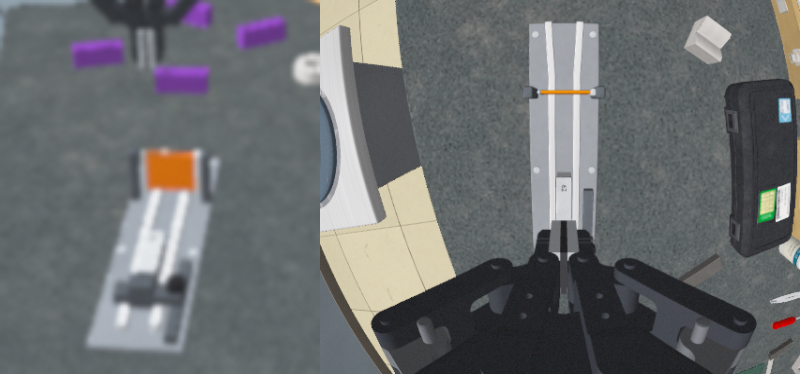

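The gate is shut across the lane at right-panel (567,92). The bar lies straight between the rails against the stop, with its rear edge at (564,178). I'll check that number and hand in.

```bash
python3 - <<'E'
from h import *
import pickle
cal,im=pickle.load(open("w6.pkl","rb"))
print("bar rear top edge",lane([*cast("wrist",[260.3,182.8],.032,cal)[0],.032]))
env.close_job();print(env.get_state()["t"])
E
```

```text
bar rear top edge (np.float64(93.2), np.float64(0.7), 32.0)
the job is handed in; nothing more can be done
the job is handed in; nothing more can be done
```

The bar is through the gate and resting against the end stop, the gate has shut behind it, and the job is handed in at about 32 s. No verdict is reported, so what follows is from my own readings.

- **Laying in:** I laid the bar in the mouth about 62 mm before the gate. A wrist picture showed it centred between the rails with the gate shut.
- **Pushing through:** I pushed it with the fingers shut. Push readings stayed at about 3 N or less until it met the stop.
- **End stop:** The stop was felt with the fingers about 82 mm past the gate. I held the bar there at 13–14 N on the wrist for 1.25 s. Less the lane's drag, that is about 12 N on the pad.
- **Withdrawing:** I backed off about 9 mm until the push read near zero, then drew straight up.

**Last checks:** The final pictures show the gate shut and the bar flat and straight in the lane. Its rear edge is about 93 mm past the gate, so its centre is about 124 mm past, and it is within 1 mm of the centre line. The fingers are clear, about 0.2 m up.

**Disagreements:**
- Two estimates of the gate's position differed by about 2 mm; I used the middle.
- There was an unexpected upward force of up to 4 N, with up to 3 N sideways, while the fingers passed the leaf. I put it down to the leaf rubbing on them; it dropped to about 1 N once they were past.

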